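# Pick the retaining ring out of the teal bearing housing

### The arm

A 7-joint arm with a two-finger parallel gripper is mounted at the origin on the work surface. World frame = base frame: x ahead of the robot, y to its left, z up, the work surface at z = 0. Lengths are in m, angles in rad, forces in N, time in s.
With the tool pointing down it reaches from about 0.4 to 0.9 m from the base axis. Payload 5.5 kg.
Tool frame: the origin (TCP) lies on the centre line of the jaws, within the pads' length; the fingertips stand 22 mm ahead of it and the grasp point (between the pads) lies 3 mm ahead of it; z points along the fingers, y is the direction in which the jaws open and shut (so a half turn about z gives the same grasp; the last joint's range is limited). The gripper opens to 92 mm and grips with 3 to 60 N. Pads are 19 mm wide; open, the fingers measure 130 mm over their backs; the gripper's body (75 mm by 190 mm) begins 47 mm behind the grasp point.
Start: joints at [1.368, 0.501, -0.427, 1.55, 0.221, 1.138, -0.21], TCP at [0.292, -0.581, 0.249] pointing down, gripper open.
Joint ranges: [-2.88, 2.88], [-0.31, 2.03], [-1.54, 1.56], [0.2, 2.42], [-1.41, 4.55], [0.19, 2.02], [-2.57, 2.57]. Speed limits (rad/s): [2.57, 2.57, 3.14, 3.14, 3.14, 3.14, 3.14].

### API

Orientations are given as a unit quaternion [x, y, z, w].
In Python, from workcell import r gives the robot as it stands. The module is installed in compiled form; this text tells all that it offers.
- The arm moves only by the tool jog_arm, never from a script. Its argument "steps" is one flat list of numbers, 7 for each row, row after row: the shift along the tool's x, y, z in units of 2.5 cm (1.0 is 2.5 cm), then the turn, a rotation vector about the tool's x, y, z in units of 0.1 rad (1.0 is 0.1 rad), then the closure, from 0 (fully open) to 1 (shut). A call has 1 to 12 rows; each row shifts and turns the commanded pose from where the row before left it, along the tool's axes as they then stand; what a row does not reach is not made up. A row lasts 1/12 s, in which the tool goes at most 41.7 mm and 7.16 degrees, less where a joint would pass 70% of its speed; a pose out of reach is approached as far as the arm can. A call with a number of a shift or a turn outside -1 to 1 is refused whole. A call with a gripper value outside its range is refused whole. The fingers move at their own pace and stop on an object; "newtons" is the grip in N (left out, the last holds). Time passes only in rows, so rows that do not move let the fingers close. It gives the time, the measured TCP pose, the force and the opening at its end, in the units of the state.
- r.get_obs(): the state, without advancing time (a new reading comes with each control period).
- r.snapshot(name): name is "scene" or "side" or "wrist"; returns the picture (384x512x3 uint8, red, green, blue); there is no depth.
- r.camera_params(name): a dict with "camera_matrix" (3x3 intrinsics, pixels), "dist" ([k1, k2, p1, p2, k3] as OpenCV has them; the pictures are not rectified), "position" and "attitude" of the camera in the world. Camera axes: x right, y up, looking along -z (the intrinsics and any distortion apply to the point x, -y, -z); pixel columns grow to the right and rows downward; lengths in m; the calibration is good to about 2 mm. A picture is of the moment at which its call begins: read the wrist's pose just before it. camera_params takes no time and is no camera call; for the wrist camera it gives the pose at the moment of the call.
- r.finish_job(): hands the job in, once; it reports no verdict.
The state is a dict: "t": time; "qpos": joint angles; "qd": joint speeds; "effort": joint torques, N m; "tcp_pos": TCP position; "ee_rot": TCP orientation; "wrist_force": force on the tool from outside, world axes, zero at the start; "moment": the same for the moment, N m; "opening": opening from 0.0 (shut) to 1.0 (fully open).
Only numpy, scipy, OpenCV 4.12 (cv2) and the standard library are available. Lean on these libraries where they do the work, as an engineer would, in place of code of your own. Each camera call takes 0.05 s, during which the arm holds its last target. There are 200 camera calls.

### The job

Take the orange-handled pick, slide its flat tip into the slot under the free end of the brass-coloured split ring in the teal bearing housing, and lift the ring up out of its groove until it stands tilted up by 30 degrees or more; it stays where you leave it. Then lay the pick back on the bench clear of the housing. Touch the teal housing and its ring with the pick only, and leave the ring of the grey housing down in its groove.

Things in the scene. Friction and masses are not known exactly. Their poses are not given: they have to be found in the camera images.
- pick_grip (a point): Centre of the pick's orange handle, 14 mm above the bench. Loose straight tool, 120 g, lying flat; handle 70 long (x) x 26 wide (y) x 28 mm high, flat sides; x points to the tip, z up. At this point's height a 9 mm steel shaft runs on to a flat blade 10 wide, 4 thick, 30 mm long, which ends 115 mm along +x from this point. Grip it across the 26 mm width from above.
- housing: Teal bearing housing, fixed: foot 130 x 130 x 10 mm, drum 112 mm across, rim 52 mm high. Origin: centre of underside, on the bench; z up. Slot on its -x side, along y = 0, about 34 mm wide, from the outside (x -56 mm) in to x -14 mm, floor 24 mm above the bench; the ring's free end roofs it 45 mm above the bench. Bolt heads on the foot 16 mm high.
- ring (a joint): Tilt (rad) of the teal housing's brass split ring, 86 mm across, 5 mm thick, rigid: 0 in its groove, up to 1.3. Free end: tab at housing x -48 to -32, y -9 to 9 mm, underside 45 mm high; gap beside it at -y. It swings up on a pin along y at x +42 mm, 47.5 mm high. Lifting takes 1 to 1.5 N; friction holds it at any tilt. At 0.5 rad the tab is 40 mm up.
- grey_ring (a joint): The same for the ring of the grey-painted housing, a bystander of the same shape and size: it must stay at 0.
Mind the look-alikes: they are no part of the job. Of the things that look like the part that bears pick_grip, the smallest one is meant.

How it is judged:
On the way, in this order (a step that is already met when the one before it is completed fails the run):
1. the pick is lifted off the bench (height (world z) of pick_grip above 0.03 m), for 0.2 s.
2. the teal housing's ring is lifted out of its groove (tilt above 0.38 rad) while the pick is held up off the bench (value of joint ring above 0.38 rad and height (world z) of pick_grip above 0.03 m), for 0.2 s.
At the end, for the whole second after the job is handed in: The teal housing's ring stands tilted up by more than 0.38 rad (22 degrees), the grey housing's ring is still in its groove (tilt below 0.1 rad), and the pick lies on the bench: its handle centre lower than 30 mm and more than 100 mm from the teal housing's centre (value of joint ring above 0.38 rad and value of joint grey_ring below 0.1 rad and height (world z) of pick_grip below 0.03 m and horizontal distance between pick_grip and housing above 0.1 m); the robot touches nothing.
It fails at once if the fingers or the arm push on the teal housing or its ring with more than 2 N: only the pick may touch them (contact force between any of the fingers, the arm and housing above 2 N).
It fails at once if the grey housing's ring is lifted (tilt above 0.1 rad) (value of joint grey_ring above 0.1 rad).
It also fails if it takes over 54 s, if anything falls off the work surface, if the arm or the gripper's body presses on something with over 40 N, if the wrist force passes 120 N, or if a joint passes its speed limit or range.

## Working session

There is one attempt and no reset: what is moved stays moved. The work goes in short steps, Python scripts to look and compute and a tool call to move; the robot and the scene stay as the last step left them, time stands still between calls to the robot, and variables do not carry over. Pictures are saved under pics/ and viewed, about 8 in all and at most 12, crops included, and the job is handed in when it is done.

Besides the shell and the picture viewer there is one more tool, called after "Request:" by a JSON object that holds its "op" and its "data", one argument or row to a line. jog_arm: Moves the arm, as the interface text tells. Its arguments: {"type":"object","properties":{"steps":{"type":"array","items":{"type":"number"}},"newtons":{"type":"number"}},"required":["steps"]}

```bash
mkdir -p pics; cat > h.py <<'E'
from workcell import r
import numpy as np, cv2
from scipy.spatial.transform import Rotation as R
def cam(n):
    p=r.camera_params(n); a=np.array(p["attitude"],float)
    Rm=a if a.shape==(3,3) else R.from_quat(a).as_matrix()
    return np.array(p["camera_matrix"],float),np.array(p["dist"],float),np.array(p["position"],float),Rm
def unproj(c,uv,z):
    K,d,p,Rm=c
    n=cv2.undistortPoints(np.array(uv,float).reshape(-1,1,2),K,d).reshape(-1,2)
    out=[]
    for x,y in n:
        v=Rm@np.array([x,-y,-1]); out.append(p+v*(z-p[2])/v[2])
    return np.array(out)
def proj(c,P):
    K,d,p,Rm=c
    q=(np.array(P,float).reshape(-1,3)-p)@Rm*np.array([1,-1,-1])
    return cv2.projectPoints(q,np.zeros(3),np.zeros(3),K,d)[0].reshape(-1,2)
def save(n,f,box=None,s=1):
    im=r.snapshot(n)[:,:,::-1]
    cv2.imwrite("pics/raw_"+f,im)
    if box: im=im[box[1]:box[3],box[0]:box[2]]
    cv2.imwrite("pics/"+f,cv2.resize(im,None,fx=s,fy=s,interpolation=cv2.INTER_CUBIC))
E
python3 - <<'E'
from h import *
print(r.get_obs())
for n in("scene","side","wrist"): print(n,r.camera_params(n))
a=r.snapshot("scene");b=r.snapshot("side");c=r.snapshot("wrist")
for n,i in zip(("scene","side","wrist"),(a,b,c)): cv2.imwrite(f"pics/raw_{n}0.png",i[:,:,::-1])
cv2.imwrite("pics/s0.png",cv2.resize(a[:,:,::-1],(800,600),interpolation=cv2.INTER_CUBIC))
E
```

```text
{'t': 0.0, 'qpos': array([ 1.36822772,  0.50184778, -0.42676635,  1.55147429,  0.22079716,
        1.13825289, -0.21029376]), 'qd': array([ 0.00041021, -0.00063   ,  0.00090916,  0.00032096,  0.00018149,
       -0.00168622,  0.00074827]), 'effort': array([-7.23170142e-04, -5.66597879e+01, -5.81702694e+00, -2.79113960e+01,
       -6.88200910e-02,  3.08796542e-02,  2.08284687e-04]), 'tcp_pos': array([ 0.29157576, -0.58019731,  0.24766603]), 'ee_rot': array([ 9.72999383e-01,  2.30805696e-01, -1.91317791e-04, -9.45524625e-04]), 'wrist_force': array([0.39244902, 0.31458576, 0.08794082]), 'moment': array([0.06789678, 0.0020839 , 0.02573175]), 'opening': 0.9963400993801892}
scene {'camera_matrix': array([[367.91192177,   0.        , 258.44986238],
       [  0.        , 367.91192177, 196.2005402 ],
       [  0.        ,   0.        ,   1.        ]]), 'dist': array([-0.04404308,  0.        ,  0.        ,  0.        ,  0.        ]), 'position': array([0.81960528, 0.45639232, 0.9027268 ]), 'attitude': array([0.0834594 , 0.25994747, 0.92240067, 0.27320111])}
side {'camera_matrix': array([[498.83302331,   0.        , 259.06052727],
       [  0.        , 498.83302331, 189.18521425],
       [  0.        ,   0.        ,   1.        ]]), 'dist': array([-0.17503534,  0.        ,  0.        ,  0.        ,  0.        ]), 'position': array([0.04420981, 0.75298276, 1.00514605]), 'attitude': array([-0.10488659,  0.35843698,  0.88734337, -0.27045051])}
wrist {'camera_matrix': array([[324.2391599 ,   0.        , 253.8044039 ],
       [  0.        , 324.2391599 , 189.32581014],
       [  0.        ,   0.        ,   1.        ]]), 'dist': array([-0.01279501,  0.        ,  0.        ,  0.        ,  0.        ]), 'position': array([ 0.36769675, -0.54235144,  0.38515285]), 'attitude': array([-0.13169722,  0.08195875, -0.5179302 ,  0.84124129])}
```

View pics/s0.png

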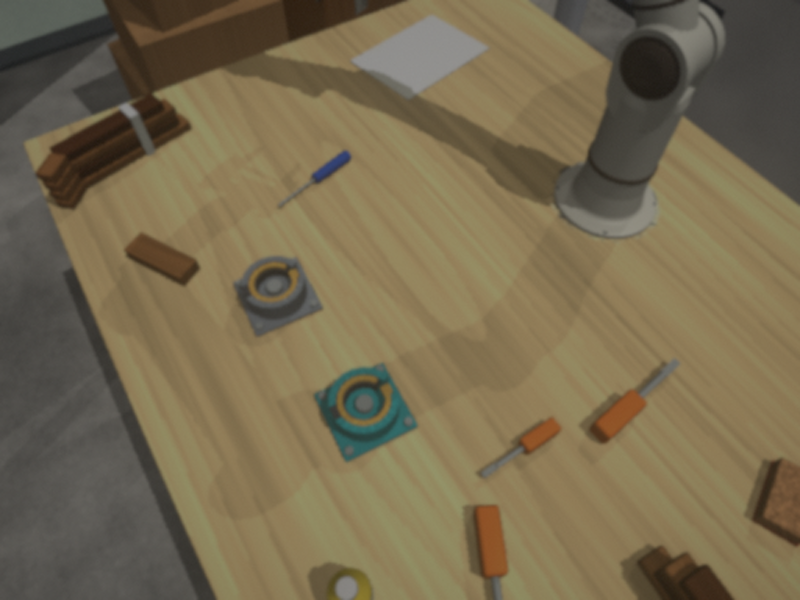

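Orange-handled candidates (800x600 view): A at (540,435), B at (620,415) and C at (490,525). A looks the smallest, so I'll confirm it in an enlarged crop and measure.

```bash
python3 - <<'E'
from h import *
a=cv2.imread("pics/raw_scene0.png")[222:384,195:440]
cv2.imwrite("pics/c1.png",cv2.resize(a,None,fx=3.25,fy=3.25,interpolation=cv2.INTER_CUBIC))
b=cv2.imread("pics/raw_side0.png")
cv2.imwrite("pics/c2.png",cv2.resize(b,(800,600),interpolation=cv2.INTER_CUBIC))
E
```

```text
(no output)
```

View pics/c1.png

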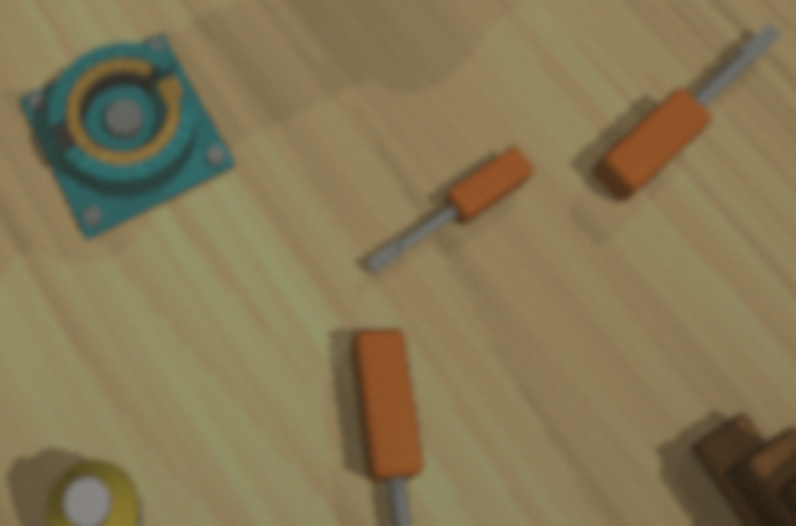

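View pics/c2.png

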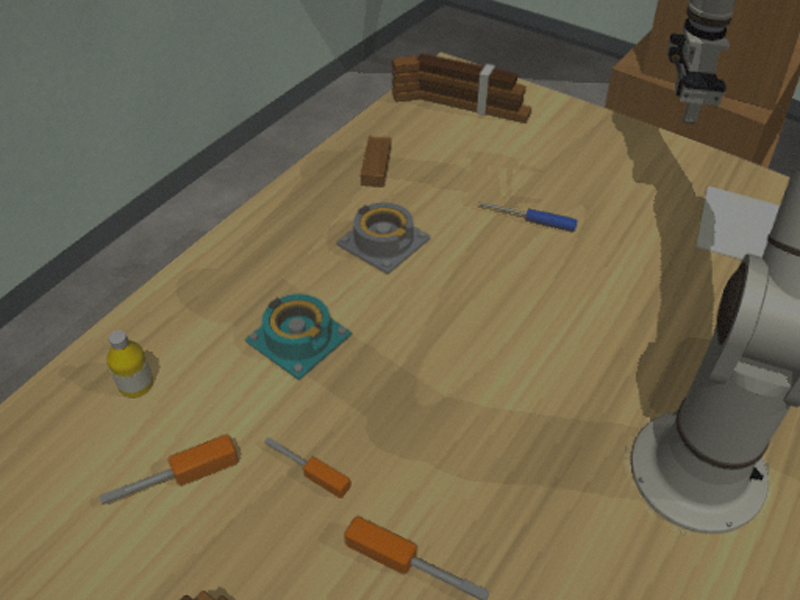

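Crop view: A's handle is at (491,184) with its tip at (370,267). It is clearly smaller than B at (655,145) and C at (388,405), so A is the pick. The teal foot corners are at (22,98), (163,35), (233,165) and (88,238), with the tab near (172,95). Side view: pick handle at (327,476), tip at (268,441), teal tab near (315,332).

```bash
python3 - <<'E'
from h import *
S=cam("scene");D=cam("side")
fs=lambda l:[(195+(x+.5)/3.25-.5,222+(y+.5)/3.25-.5) for x,y in l]
fd=lambda l:[(x/1.5625,y/1.5625) for x,y in l]
np.set_printoptions(precision=4,suppress=True)
print("foot S",unproj(S,fs([(22,98),(163,35),(233,165),(88,238)]),.01))
print("foot D",unproj(D,fd([(247,338),(299,376),(351,333)]),.01))
print("ringS tab, pin, bolt",unproj(S,fs([(172,95),(64,135),(125,117)]),.05))
print("ringD tab, pin",unproj(D,fd([(316,331),(275,302)]),.05))
# handle top face centre z .028; corners
print("handle A S top",unproj(S,fs([(450,195),(465,213),(532,165),(518,148)]),.028), "tip",unproj(S,fs([(370,267)]),.014))
print("handle A D top",unproj(D,fd([(313,457),(350,481),(343,487),(306,471)]),.028), "tip",unproj(D,fd([(268,441)]),.014))
for n,l in dict(B=[(612,165),(697,97)],C=[(380,332),(396,472)]).items():
  p=unproj(S,fs(l),.03);print(n,np.linalg.norm(p[0]-p[1]))
E
```

```text
foot S [[0.7274 0.0632 0.01  ]
 [0.6025 0.077  0.01  ]
 [0.6165 0.2018 0.01  ]
 [0.7404 0.1903 0.01  ]]
foot D [[0.7344 0.1859 0.01  ]
 [0.6102 0.1992 0.01  ]
 [0.5953 0.0775 0.01  ]]
ringS tab, pin, bolt [[0.6336 0.1411 0.05  ]
 [0.7194 0.1244 0.05  ]
 [0.6733 0.1369 0.05  ]]
ringD tab, pin [[0.623  0.1334 0.05  ]
 [0.721  0.1212 0.05  ]]
handle A S top [[0.4961 0.3163 0.028 ]
 [0.4955 0.3334 0.028 ]
 [0.428  0.3325 0.028 ]
 [0.428  0.3161 0.028 ]] tip [[0.5761 0.3246 0.014 ]]
handle A D top [[0.4886 0.3151 0.028 ]
 [0.4202 0.3169 0.028 ]
 [0.4226 0.3304 0.028 ]
 [0.4824 0.3396 0.028 ]] tip [[0.5685 0.3253 0.014 ]]
B 0.0965775294519297
C 0.09249666300718565
```

Request:
{"op": "jog_arm", "data": {
  "steps": [0, 0, 0, 0, 0, 0.933, 0, 0, 0, 0, 0, 0, 0.933, 0, 0, 0, 0, 0, 0, 0.933, 0, 0, 0, 0, 0, 0, 0.933, 0, 0, 0, 0, 0, 0, 0.933, 0, 0.7, -1, 0, 0, 0, 0, 0, 0.7, -1, 0, 0, 0, 0, 0, 0.7, -1, 0, 0, 0, 0, 0]
}}

```text
t: 0.82
tcp_pos: [0.3445, -0.505, 0.2482]
ee_rot: [1.0, -0.001, -0.0, -0.0]
wrist_force: [1.5, -0.4, -0.8]
opening: 0.999
```

Request:
{"op": "jog_arm", "data": {
  "steps": [0.65, -1, 0, 0, 0, 0, 0, 0.65, -1, 0, 0, 0, 0, 0, 0.65, -1, 0, 0, 0, 0, 0, 0.65, -1, 0, 0, 0, 0, 0, 0.65, -1, 0, 0, 0, 0, 0, 0.65, -1, 0, 0, 0, 0, 0, 0.65, -1, 0, 0, 0, 0, 0, 0.65, -1, 0, 0, 0, 0, 0, 0.65, -1, 0, 0, 0, 0, 0, 0.65, -1, 0, 0, 0, 0, 0, 0.65, -1, 0, 0, 0, 0, 0, 0.65, -1, 0, 0, 0, 0, 0]
}}

```text
t: 1.82
tcp_pos: [0.5401, -0.2046, 0.2486]
ee_rot: [1.0, -0.0, -0.0, -0.0]
wrist_force: [0.4, -0.7, -0.2]
opening: 0.999
```

Request:
{"op": "jog_arm", "data": {
  "steps": [0, -1, 0, 0, 0, 0, 0, 0, -1, 0, 0, 0, 0, 0, 0, -1, 0, 0, 0, 0, 0, 0, -1, 0, 0, 0, 0, 0, 0, -1, 0, 0, 0, 0, 0, 0, -1, 0, 0, 0, 0, 0, 0, -1, 0, 0, 0, 0, 0, 0, -1, 0, 0, 0, 0, 0, 0, -1, 0, 0, 0, 0, 0, 0, -1, 0, 0, 0, 0, 0, 0, -1, 0, 0, 0, 0, 0, 0, -1, 0, 0, 0, 0, 0]
}}

```text
t: 2.82
tcp_pos: [0.5396, 0.0952, 0.2486]
ee_rot: [1.0, -0.0, -0.0, 0.0]
wrist_force: [0.7, -0.6, -0.5]
opening: 0.997
```

Request:
{"op": "jog_arm", "data": {
  "steps": [-0.4, -1, 0, 0, 0, 0, 0, -0.4, -1, 0, 0, 0, 0, 0, -0.4, -1, 0, 0, 0, 0, 0, -0.4, -1, 0, 0, 0, 0, 0, -0.4, -1, 0, 0, 0, 0, 0, -0.4, -1, 0, 0, 0, 0, 0, -0.4, -1, 0, 0, 0, 0, 0, -0.4, -1, 0, 0, 0, 0, 0, 0, 0, 0, 0, 0, 0, 0]
}}

```text
t: 3.57
tcp_pos: [0.4564, 0.3004, 0.2492]
ee_rot: [1.0, 0.004, -0.0, -0.002]
wrist_force: [-0.1, 1.3, 1.3]
opening: 0.998
```

```bash
python3 - <<'E'
from h import *
o=r.get_obs();print(o["t"],o["tcp_pos"],o["ee_rot"],o["qpos"]);print(r.camera_params("wrist"))
save("wrist","w1.png",None,1.5625)
E
```

```text
3.5667 [0.45643823 0.30036127 0.24917489] [ 9.99990989e-01  3.74411112e-03 -4.97902157e-04 -1.93810106e-03] [-0.05391852  0.36156101 -0.70888216  1.8069704   0.26183262  1.06796198
 -2.42127585]
{'camera_matrix': array([[324.2391599 ,   0.        , 253.8044039 ],
       [  0.        , 324.2391599 , 189.32581014],
       [  0.        ,   0.        ,   1.        ]]), 'dist': array([-0.01279501,  0.        ,  0.        ,  0.        ,  0.        ]), 'position': array([0.54150883, 0.3008885 , 0.38656413]), 'attitude': array([-0.10909403,  0.11094875, -0.69531051,  0.70166385])}
```

View pics/w1.png

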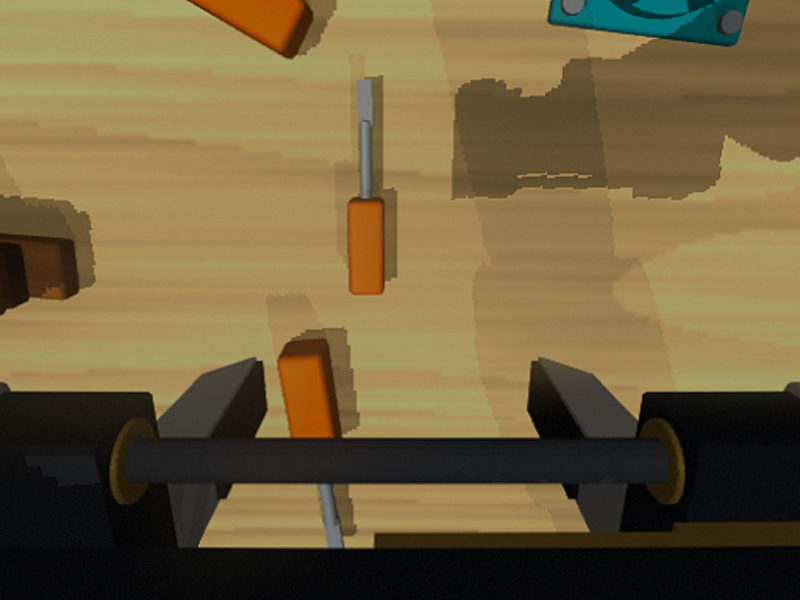

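Wrist view: the pick's handle spans (348,198) to (384,294) and its blade tip is at (364,80). Large pick C is at (305,370), close behind it on the left, so I need to check finger clearance.

```bash
cat >> h.py <<'E'
np.set_printoptions(precision=4,suppress=True)
E
python3 - <<'E'
from h import *
c=cam("wrist");f=lambda l:[(x/1.5625,y/1.5625) for x,y in l]
print("handle corners",unproj(c,f([(348,200),(382,200),(350,294),(384,294)]),.028))
print("tip",unproj(c,f([(358,80),(371,80)]),.014), "C near end",unproj(c,f([(278,352),(327,341),(340,437),(292,437)]),.03))
print("housing foot corners low", unproj(c,f([(550,21),(736,46)]),.01))
E
```

```text
handle corners [[0.4976 0.3326 0.028 ]
 [0.4978 0.3088 0.028 ]
 [0.4285 0.3327 0.028 ]
 [0.4287 0.3074 0.028 ]]
tip [[0.5769 0.3254 0.014 ]
 [0.577  0.3165 0.014 ]] C near end [[0.382  0.3888 0.03  ]
 [0.3914 0.3508 0.03  ]
 [0.307  0.3433 0.03  ]
 [0.3067 0.3824 0.03  ]]
housing foot corners low [[0.6148 0.1971 0.01  ]
 [0.6011 0.0692 0.01  ]]
```

Request:
{"op": "jog_arm", "data": {
  "steps": [0.26, -0.4, 0, 0, 0, 0, 0, 0, -0.4, 1, 0, 0, 0, 0, 0, 0, 1, 0, 0, 0, 0, 0, 0, 1, 0, 0, 0, 0, 0, 0, 1, 0, 0, 0, 0, 0, 0, 1, 0, 0, 0, 0, 0, 0, 1, 0, 0, 0, 0, 0, 0, 0, 0, 0, 0, 0, 0, 0, 0, 0, 0, 0, 0]
}}

```text
t: 4.37
tcp_pos: [0.466, 0.3125, 0.0976]
ee_rot: [1.0, -0.001, -0.001, 0.001]
wrist_force: [0.1, 0.2, 0.8]
opening: 1.004
```

```bash
python3 - <<'E'
from h import *
o=r.get_obs();print(o["t"],o["tcp_pos"],R.from_quat(o["ee_rot"]).as_matrix(),o["qpos"])
E
```

```text
4.3667 [0.466  0.3125 0.0976] [[ 1.     -0.0015 -0.0027]
 [-0.0016 -1.     -0.0025]
 [-0.0027  0.0025 -1.    ]] [-0.2225  0.5693 -0.5335  1.8835  0.3932  0.7979 -2.5394]
```

Request:
{"op": "jog_arm", "data": {
  "steps": [-0.06, -0.16, 0.4, 0, 0, 0, 0, -0.06, -0.16, 0.4, 0, 0, 0, 0, 0, 0, 0.4, 0, 0, 0, 0, 0, 0, 0.4, 0, 0, 0, 0, 0, 0, 0, 0, 0, 0, 0]
}}

```text
t: 4.78
tcp_pos: [0.4633, 0.3212, 0.0578]
ee_rot: [1.0, -0.001, -0.0, 0.001]
wrist_force: [-0.9, -0.4, -0.7]
opening: 1.0
```

```bash
python3 - <<'E'
from h import *
o=r.get_obs();print(o["t"],o["tcp_pos"],R.from_quat(o["ee_rot"]).as_matrix(),o["qpos"])
c=cam("wrist");save("wrist","w2.png")
for a in [(0.463,.3205,.028)]:
  print(proj(c,[(a[0]+sx*.035,a[1]+sy*.013,.028) for sx in(-1,1) for sy in(-1,1)]+[(.578,.3205,.014)]))
im=cv2.imread("pics/raw_w2.png");h=cv2.cvtColor(im,cv2.COLOR_BGR2HSV)
m=cv2.inRange(h,(5,170,110),(20,255,255));n,l,s,ce=cv2.connectedComponentsWithStats(m)
print(s[1:][s[1:,4]>100])
E
```

```text
4.7833 [0.4633 0.3212 0.0578] [[ 1.     -0.001  -0.001 ]
 [-0.001  -1.     -0.0013]
 [-0.001   0.0013 -1.    ]] [-0.3096  0.619  -0.4416  1.894   0.3885  0.7152 -2.549 ]
[[276.9629 293.5881]
 [234.0359 293.6238]
 [279.8443 182.9093]
 [231.5631 182.9285]
 [255.7885  23.3612]]
[[ 227  188   44   92 3827]]
```

Request:
{"op": "jog_arm", "data": {
  "steps": [-0.1, -0.1, 0.4, 0, 0, 0, 0, 0, 0, 0.4, 0, 0, 0, 0, 0, 0, 0.4, 0, 0, 0, 0, 0, 0, 0.05, 0, 0, 0, 0]
}}

```text
t: 5.17
tcp_pos: [0.4603, 0.3236, 0.0258]
ee_rot: [1.0, -0.0, -0.001, 0.001]
wrist_force: [-0.4, 0.3, -1.3]
opening: 0.999
```

```bash
python3 - <<'E'
from h import *
o=r.get_obs();print(o["t"],o["tcp_pos"],R.from_quat(o["ee_rot"]).as_matrix(),o["qpos"],o["wrist_force"])
E
```

```text
5.1667 [0.4603 0.3236 0.0258] [[ 1.     -0.0007 -0.0019]
 [-0.0008 -1.     -0.0018]
 [-0.0019  0.0018 -1.    ]] [-0.3647  0.6619 -0.3785  1.9029  0.3845  0.6509 -2.5524] [-0.4003  0.252  -1.2775]
```

Close with 60 N, then lift 50 mm.

Request:
{"op": "jog_arm", "data": {
  "steps": [0, 0, 0, 0, 0, 0, 1, 0, 0, 0, 0, 0, 0, 1, 0, 0, 0, 0, 0, 0, 1, 0, 0, 0, 0, 0, 0, 1, 0, 0, 0, 0, 0, 0, 1, 0, 0, 0, 0, 0, 0, 1, 0, 0, 0, 0, 0, 0, 1, 0, 0, 0, 0, 0, 0, 1, 0, 0, 0, 0, 0, 0, 1],
  "newtons": 60
}}

```text
t: 5.92
tcp_pos: [0.4611, 0.3246, 0.0275]
ee_rot: [1.0, -0.0, 0.0, -0.0]
wrist_force: [0.3, -0.0, 0.1]
opening: 0.399
```

Request:
{"op": "jog_arm", "data": {
  "steps": [0, 0, 0, 0, 0, 0, 1, 0, 0, -0.5, 0, 0, 0, 1, 0, 0, -0.5, 0, 0, 0, 1, 0, 0, -0.5, 0, 0, 0, 1, 0, 0, -0.5, 0, 0, 0, 1, 0, 0.5, -0.3, 0, 0, 0, 1, 0, 0.5, -0.3, 0, 0, 0, 1, 0, 0.5, 0, 0, 0, 0, 1, 0, 0, 0, 0, 0, 0, 1]
}}

```text
t: 6.67
tcp_pos: [0.4621, 0.2839, 0.0934]
ee_rot: [1.0, -0.002, 0.001, 0.001]
wrist_force: [0.2, -0.8, -1.2]
opening: 0.277
```

```bash
python3 - <<'E'
from h import *
o=r.get_obs();print(o["t"],o["tcp_pos"],R.from_quat(o["ee_rot"]).as_matrix(),o["qpos"],o["wrist_force"],o["opening"])
save("wrist","w3.png",None,1.5625)
E
```

```text
6.6667 [0.4621 0.2839 0.0934] [[ 1.     -0.004   0.0014]
 [-0.004  -1.     -0.002 ]
 [ 0.0014  0.0019 -1.    ]] [-0.2562  0.5258 -0.4322  1.9376  0.319   0.7448 -2.4488] [ 0.1623 -0.7945 -1.2111] 0.27732012519691157
```

View pics/w3.png

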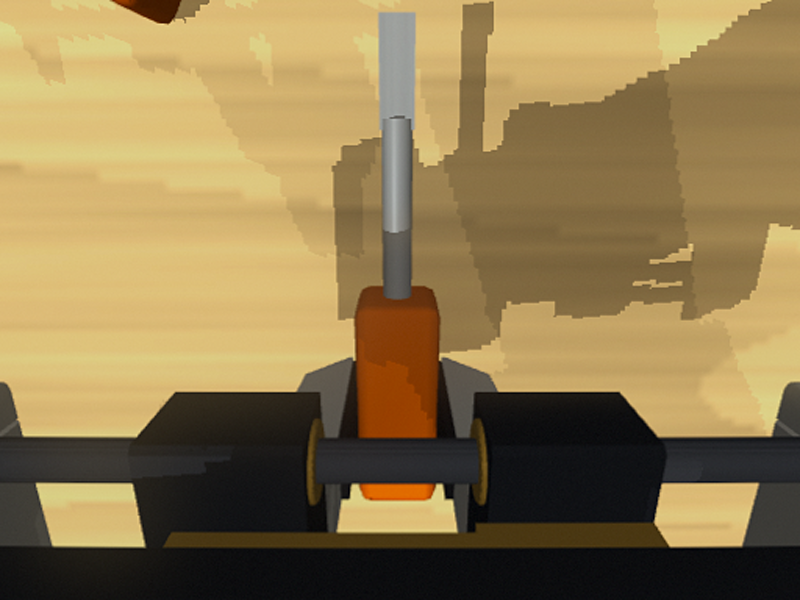

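Wrist view: the pick is held straight, with its tip at (397,13), the blade's shoulder at row 118, the handle's front edge at row 287 and its back edge at row 498. The fingers were still closing when the lift began, so I'll fit how the pick sits in the jaws.

```bash
cat >> h.py <<'E'
from scipy.optimize import least_squares
def pickpts(pose,L):
    # pose: origin world (3), yaw, pitch(up +)
    Rp=R.from_euler("ZY",[pose[3],-pose[4]]).as_matrix()
    return np.array(L)@Rp.T+np.array(pose[:3])
E
python3 - <<'E'
from h import *
im=cv2.imread("pics/raw_w3.png").astype(int)
print("tip col255 rows0-20",im[0:16,254].sum(1))
g=im.sum(2);print("tip row 12",g[12,236:272]);print("row 60",g[60,236:272]);
print("handle row 190",(im[190,222:288,2]-im[190,222:288,0]));print("row 230",(im[230,222:288,2]-im[230,222:288,0]))
print("col 254 r-b rows 175-195, 308-325",(im[175:195,254,2]-im[175:195,254,0]),(im[305:325,254,2]-im[305:325,254,0]))
E
```

```text
tip col255 rows0-20 [556 541 513 520 516 518 515 508 482 477 474 472 477 473 469 473]
tip row 12 [519 524 522 525 527 514 489 465 463 459 470 471 474 475 473 471 479 480
 477 477 471 472 467 462 467 469 475 476 475 482 519 522 521 519 521 525]
row 60 [493 491 490 486 518 534 502 465 459 459 461 467 474 470 466 468 471 471
 472 468 465 460 459 458 456 460 472 469 463 502 521 526 525 492 478 482]
handle row 190 [77 75 76 76 76 75 75 76 76 82 79 81 85 88 88 89 87 88 89 86 88 88 89 93
 71 27 13 15 11  9  8  7  7  9  8  9  9 12 11 43 78 91 87 86 84 85 87 85
 87 85 86 85 81 83 78 78 71 72 72 72 73 71 74 73 71 72]
row 230 [ 16  17  17  27  86  86  90 115 129 127 134 142 132 125 127 129 124 130
 130 127 130 130 127 133 126 134 135 134 128 130 129 128 132 132 129 129
 127 131 131 131 132 128 130 130 129 129 132 129 132 131 129 131 127 120
 117 113 112  96  87  98  63  20  16  15  15  13]
col 254 r-b rows 175-195, 308-325 [ 5  6  4  5  5  5  5  6  6  5  4  7  7  5  5  7 36 96 91 91] [ -2  -3  -5 -14  85 205 227 225 224 225 224 225 225 223 209 125  84  89
  91  98]
```

```bash
cat > fit.py <<'E'
from h import *
def fitpick(c,o):
    L=np.array([(115,5,2),(115,-5,2),(35,0,4.5),(-35,0,14),(35,13,-14),(35,-13,-14),(85,0,4.5)])/1e3
    M=np.array([(242.2,7.7),(265.7,7.7),(254,190.7),(np.nan,319.5),(np.nan,183.7),(np.nan,183.7),(np.nan,74.5)])
    x0=[*o["tcp_pos"],0,0]; x0[2]-=.011
    f=lambda p:np.nan_to_num((proj(c,pickpts(p,L))-M)).ravel()
    s=least_squares(f,x0,loss="soft_l1",x_scale=[.01,.01,.01,.1,.1]);return s.x,f(s.x).reshape(-1,2)
E
python3 - <<'E'
from fit import *
o=r.get_obs();p,e=fitpick(cam("wrist"),o)
print(p,"rel",p[:3]-o["tcp_pos"],"deg",np.degrees(p[3:]));print(e)
E
```

```text
[ 0.4626  0.2855  0.0749 -0.002   0.0155] rel [ 0.0009  0.0003 -0.0181] deg [-0.1157  0.8901]
[[-0.1996  0.0195]
 [ 0.1998  0.0129]
 [-0.0003 -0.1579]
 [ 0.      1.5493]
 [ 0.     -4.1895]
 [ 0.     -4.2193]
 [ 0.      8.4509]]
```

Request:
{"op": "jog_arm", "data": {
  "steps": [0.3, 0.5, -0.86, 0, 0, 0, 1, 0.5, 0.6, -0.86, 0, 0, 0, 1, 0.5, 0.6, -0.86, 0, 0, 0, 1, 0.5, 0.6, -0.86, 0, 0, 0, 1, 0.5, 0.6, -0.86, 0, 0, 0, 1, 0.5, 0.6, 0, 0, 0, 0, 1, 0, 0.25, 0, 0, 0, 0.36, 1, 0, 0, 0, 0, 0, 0.36, 1, 0, 0, 0, 0, 0, 0.36, 1, 0, 0, 0, 0, 0, 0, 1]
}}

```text
t: 7.55
tcp_pos: [0.5297, 0.1939, 0.199]
ee_rot: [0.998, -0.055, -0.001, 0.0]
wrist_force: [0.0, 0.4, -1.9]
opening: 0.281
```

```bash
python3 - <<'E'
from h import *
o=r.get_obs();print(o["t"],o["tcp_pos"],R.from_quat(o["ee_rot"]).as_matrix(),o["qpos"],o["wrist_force"],o["opening"])
save("wrist","w4.png",None,1.5625)
E
```

```text
7.55 [0.5297 0.1939 0.199 ] [[ 0.9939 -0.1103 -0.0022]
 [-0.1103 -0.9939  0.    ]
 [-0.0022  0.0002 -1.    ]] [-0.0466  0.4066 -0.4405  1.816   0.2052  0.9661 -2.2546] [ 0.036   0.4139 -1.9431] 0.2811007761903315
```

View pics/w4.png

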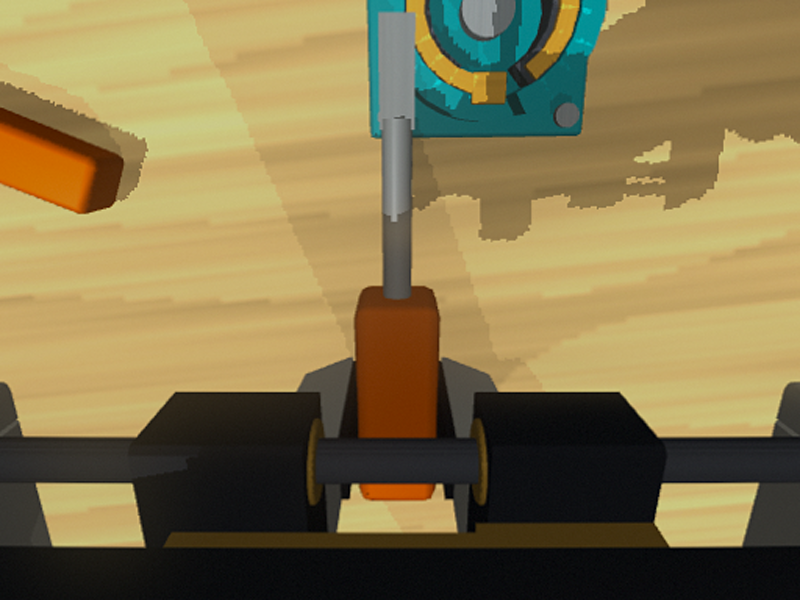

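Wrist view: the tab's outer end is at (472,104) to (506,102), the foot's near corners are (371,137) and (581,132), and the gap lies right of the tab at (518,80), which is the -y side as described.

```bash
python3 - <<'E'
from h import *
c=cam("wrist");f=lambda l:[((x+.5)/1.5625-.5,(y+.5)/1.5625-.5) for x,y in l]
o=r.get_obs()
t=unproj(c,f([(472,104),(506,102)]),.05);k=unproj(c,f([(371,137),(581,132)]),.01)
print(t,k)
for n,q,x in(("tab",t,-.048),("foot",k,-.065)):
  d=(q[0]-q[1])[:2];yaw=np.arctan2(-d[0],d[1]);m=q.mean(0)[:2]
  print(n,np.linalg.norm(d),np.degrees(yaw),"centre",m-x*np.array([np.cos(np.radians(-6.2)),np.sin(np.radians(-6.2))]))
E
```

```text
[[0.6244 0.1444 0.05  ]
 [0.6235 0.1264 0.05  ]] [[0.6133 0.2016 0.01  ]
 [0.6027 0.073  0.01  ]]
tab 0.018007597454004005 -2.8595354353746276 centre [0.6717 0.1302]
foot 0.1291157645114587 -4.750243289476756 centre [0.6726 0.1303]
```

Request:
{"op": "jog_arm", "data": {
  "steps": [-0.6, 0.65, 0, 0, 0, 0, 1, -0.6, 0.65, 0, 0, 0, 0, 1, -0.6, 0.65, 0.3, 0, 0, 0, 1, 0, 0, 0.85, 0, 0, 0, 1, 0, 0, 0.85, 0, 0, 0, 1, 0, 0, 0.85, 0, 0, 0, 1, 0, 0, 0.85, 0, 0, 0, 1, 0, 0, 0.85, 0, 0, 0, 1, 0, 0, 0.85, 0, 0, 0, 1, 0, 0, 0, 0, 0, 0, 1]
}}

```text
t: 8.43
tcp_pos: [0.4773, 0.1495, 0.0612]
ee_rot: [0.999, -0.053, -0.004, 0.001]
wrist_force: [-0.8, -1.1, -0.6]
opening: 0.28
```

```bash
python3 - <<'E'
from h import *
o=r.get_obs();print(o["t"],o["tcp_pos"],R.from_quat(o["ee_rot"]).as_matrix(),o["wrist_force"],o["opening"])
save("side","d5.png",(130,150,290,280),5)
S=cam("scene");im=r.snapshot("scene")[:,:,::-1];cv2.imwrite("pics/raw_s5.png",im)
a=cv2.resize(im[200:320,190:370],None,fx=4.4,fy=4.4,interpolation=cv2.INTER_CUBIC);cv2.imwrite("pics/s5.png",a)
E
```

```text
8.4333 [0.4773 0.1495 0.0612] [[ 0.9943 -0.1068 -0.0075]
 [-0.1068 -0.9943 -0.0015]
 [-0.0073  0.0023 -1.    ]] [-0.8255 -1.1337 -0.6401] 0.28007519804515363
```

View pics/d5.png

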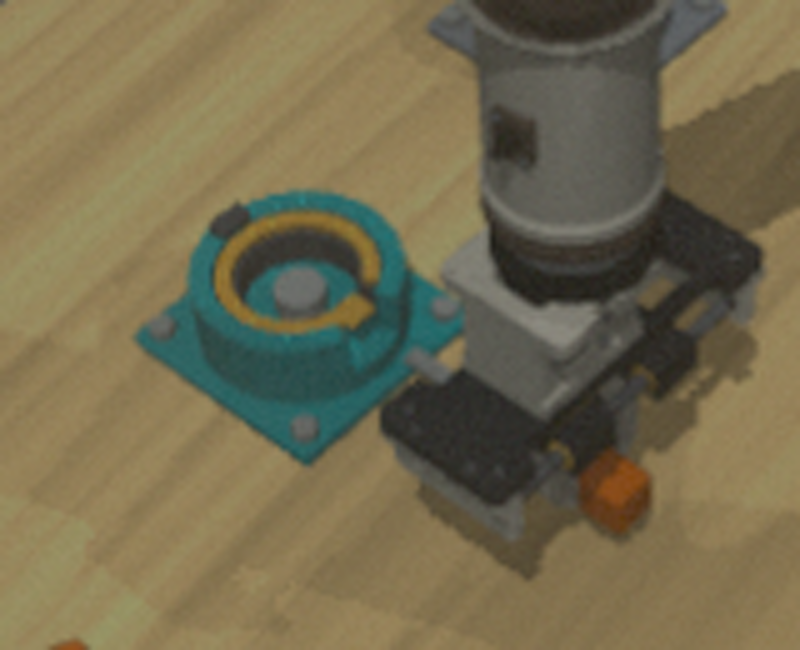

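Side view: the blade tip pokes out at (410,355) just left of the gripper, aimed at the slot under the tab at (358,310), and the ring is seated. I'll estimate the tip height with both fixed cameras.

View pics/s5.png

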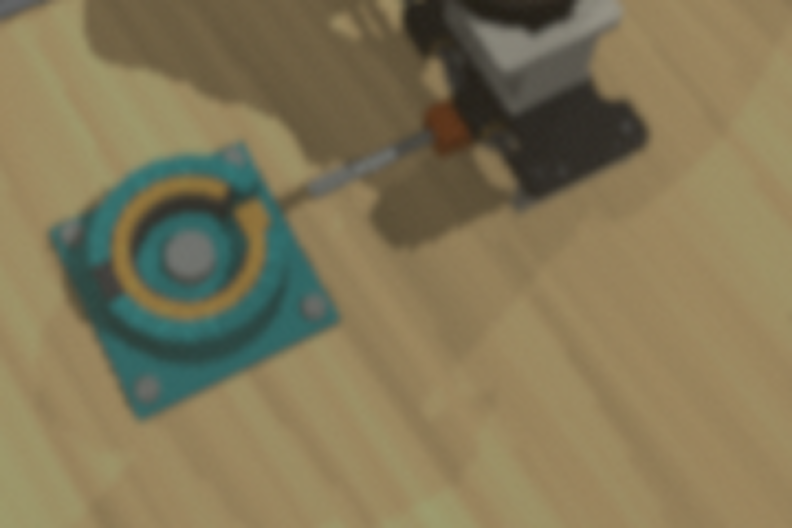

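```bash
python3 - <<'E'
from h import *
D=cam("side");S=cam("scene")
u=np.array([.9945,-.104]);v=np.array([.104,.9945]);H=lambda x,y,z:[*(np.array([.672,.1303])+x*u+y*v),z]
o=r.get_obs();t=o["tcp_pos"];x=R.from_quat(o["ee_rot"]).as_matrix()[:,0]
P=[H(-.048,.009,.05),H(-.048,-.009,.05),H(-.065,.065,.01),H(.065,.065,.01),H(-.065,-.065,.01)]+[[*(t+.115*x)[:2],z] for z in(.035,.04,.045,.05)]
print("side crop",(proj(D,P)-[130,150]+.5)*5);print("scene crop",(proj(S,P)-[190,200]+.5)*4.4)
E
```

```text
side crop [[347.0379 323.1924]
 [371.6483 302.8961]
 [300.159  455.3561]
 [127.4497 329.4581]
 [473.4114 307.8762]
 [404.9107 360.9168]
 [404.2808 354.5545]
 [403.6478 348.1547]
 [403.0116 341.7171]]
scene crop [[271.0474 222.9799]
 [256.9661 197.0315]
 [341.3609 318.5595]
 [135.1966 419.4787]
 [242.0399 137.6063]
 [310.3624 198.1409]
 [310.4969 194.5865]
 [310.6327 190.9995]
 [310.7698 187.3794]]
```

Both views put the tip about 45 mm high and in line with the slot, so I'll lower 11 mm and advance 58 mm.

Request:
{"op": "jog_arm", "data": {
  "steps": [0, 0, 0.25, 0, 0, 0, 1, 0, -0.03, 0.2, 0, 0, 0, 1, 0, 0, 0, 0, 0, 0, 1, 0, 0, 0, 0, 0, 0, 1]
}}

```text
t: 8.87
tcp_pos: [0.4813, 0.1506, 0.0541]
ee_rot: [0.999, -0.054, 0.0, -0.0]
wrist_force: [0.3, 0.3, -1.1]
opening: 0.278
```

Request:
{"op": "jog_arm", "data": {
  "steps": [0.3, 0, 0, 0, 0, 0, 1, 0.3, 0, 0, 0, 0, 0, 1, 0.3, 0, 0, 0, 0, 0, 1, 0.3, 0, 0, 0, 0, 0, 1, 0, 0, 0, 0, 0, 0, 1]
}}

```text
t: 9.28
tcp_pos: [0.5136, 0.1469, 0.0541]
ee_rot: [0.998, -0.055, 0.001, -0.0]
wrist_force: [0.2, 0.5, -0.6]
opening: 0.274
```

```bash
cat > st.py <<'E'
from h import *
o=r.get_obs();m=R.from_quat(o["ee_rot"]).as_matrix();t=o["tcp_pos"]
u=np.array([.9945,-.104]);v=np.array([.104,.9945]);tip=(t+.115*m[:,0])[:2]-[.672,.1303]
print(o["t"],t,"xaxis",m[:,0],"F",o["wrist_force"],"M",o["moment"],"tip in housing",tip@u,tip@v)
E
python3 st.py
```

```text
9.2833 [0.5136 0.1469 0.0541] xaxis [ 0.9939 -0.1101  0.0025] F [ 0.2127  0.4737 -0.595 ] M [ 0.0321 -0.0103 -0.0268] tip in housing -0.044260830321285624 -0.0007147106668243247
```

Request:
{"op": "jog_arm", "data": {
  "steps": [0, 0, 0.14, 0, 0, 0, 1, 0.3, 0, 0, 0, 0, 0, 1, 0.3, 0, 0, 0, 0, 0, 1, 0.3, 0, 0, 0, 0, 0, 1, 0, 0, 0, 0, 0, 0, 1]
}}

```text
t: 9.7
tcp_pos: [0.5356, 0.1445, 0.0505]
ee_rot: [0.998, -0.055, 0.001, -0.0]
wrist_force: [0.8, 0.1, -1.6]
opening: 0.276
```

```bash
python3 st.py; python3 - <<'E'
from h import *
a=r.snapshot("scene")[:,:,::-1][200:290,190:310];b=r.snapshot("wrist")[:,:,::-1][0:150,150:362]
A=cv2.resize(a,(400,300),interpolation=cv2.INTER_CUBIC);B=cv2.resize(b,(400,300),interpolation=cv2.INTER_CUBIC)
cv2.imwrite("pics/m6.png",np.hstack([A,B]))
E
```

```text
9.7 [0.5356 0.1445 0.0505] xaxis [ 0.994  -0.1097  0.0022] F [ 0.8427  0.0875 -1.6408] M [ 0.069   0.0158 -0.0257] tip in housing -0.022092172133773878 -0.0007249798992021071
```

View pics/m6.png

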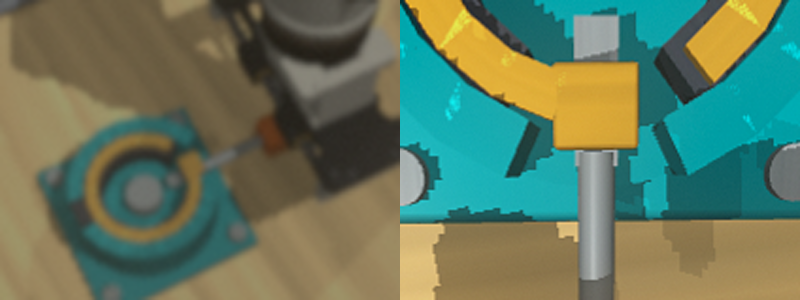

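Montage: the blade is under the tab, with its tip showing inside the ring at (597,35). Now the lift.

Request:
{"op": "jog_arm", "data": {
  "steps": [0, 0, -0.25, 0, 0, 0, 1, 0.03, 0, -0.25, 0, 0, 0, 1, 0.03, 0, -0.25, 0, 0, 0, 1, 0.06, 0, -0.25, 0, 0, 0, 1, 0.06, 0, -0.25, 0, 0, 0, 1, 0, 0, 0, 0, 0, 0, 1]
}}

```text
t: 10.3
tcp_pos: [0.5391, 0.1446, 0.0833]
ee_rot: [0.999, -0.054, 0.001, -0.0]
wrist_force: [-0.4, 0.1, -0.1]
opening: 0.276
```

```bash
python3 st.py
```

```text
10.3 [0.5391 0.1446 0.0833] xaxis [ 0.9941 -0.1087  0.0028] F [-0.438   0.1187 -0.1254] M [0.0311 0.0785 0.0023] tip in housing -0.018661871559936323 -0.0001452806428595173
```

Request:
{"op": "jog_arm", "data": {
  "steps": [0.07, 0, -0.25, 0, 0, 0, 1, 0.08, 0, -0.25, 0, 0, 0, 1, 0.08, 0, -0.25, 0, 0, 0, 1, 0.08, 0, -0.25, 0, 0, 0, 1, 0.08, 0, -0.25, 0, 0, 0, 1, 0.08, 0, -0.25, 0, 0, 0, 1, 0, 0, 0, 0, 0, 0, 1, 0, 0, 0, 0, 0, 0, 1]
}}

```text
t: 10.97
tcp_pos: [0.5498, 0.143, 0.1195]
ee_rot: [0.999, -0.054, 0.0, -0.0]
wrist_force: [0.7, -0.4, -0.9]
opening: 0.277
```

```bash
python3 st.py;  python3 - <<'E'
from h import *
a=r.snapshot("side")[:,:,::-1][160:250,130:250];b=r.snapshot("wrist")[:,:,::-1][0:225,100:400]
s=r.snapshot("scene")[:,:,::-1];cv2.imwrite("pics/raw_s7.png",s)
A=cv2.resize(a,(400,300),interpolation=cv2.INTER_CUBIC);B=cv2.resize(b,(400,300),interpolation=cv2.INTER_CUBIC)
C=cv2.resize(s[190:280,190:310],(400,300),interpolation=cv2.INTER_CUBIC)
cv2.imwrite("pics/m7.png",np.vstack([np.hstack([A,B]),np.hstack([C,C*0])]))
E
```

```text
10.9667 [0.5498 0.143  0.1195] xaxis [ 0.9941 -0.1088  0.0008] F [ 0.6938 -0.4208 -0.8729] M [0.0404 0.049  0.0378] tip in housing -0.007881204955942533 -0.0006010509804982785
```

View pics/m7.png

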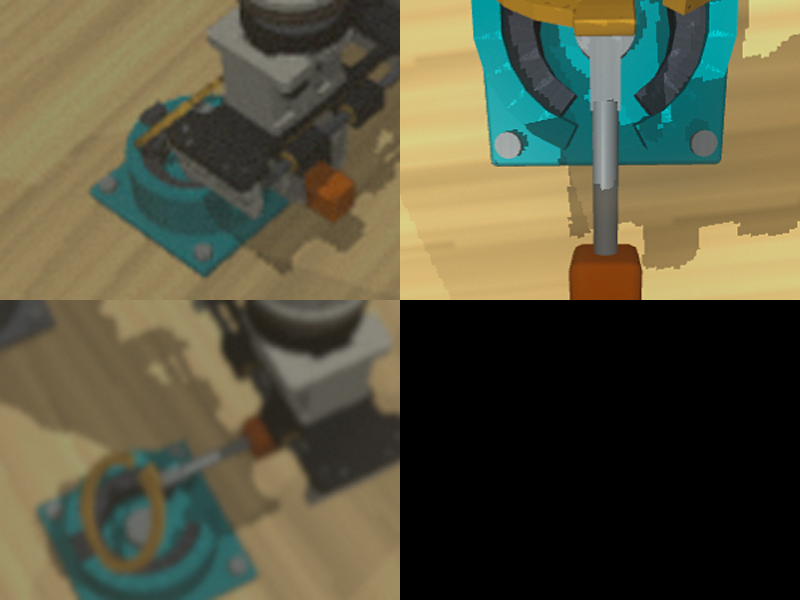

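Ring is up, with its tab in the scene crop at about (148,468) to (160,478). I'll estimate the tilt from that.

```bash
python3 - <<'E'
from h import *
S=cam("scene");u=np.array([.9945,-.104]);v=np.array([.104,.9945])
def P(rx,y,th): 
    x=.042-rx*np.cos(th);return [*(np.array([.672,.1303])+x*u+y*v),.0475+rx*np.sin(th)]
for th in(.4,.5,.6,.7,.8,.9):
    print(th,((proj(S,[P(.082,0,th),P(.042,.043,th),P(.042,-.043,th)])-[190,190]+.5)*3.333+[0,300]).round().tolist())
E
```

```text
0.4 [[182.0, 484.0], [163.0, 564.0], [113.0, 466.0]]
0.5 [[177.0, 482.0], [160.0, 563.0], [110.0, 465.0]]
0.6 [[172.0, 481.0], [157.0, 562.0], [107.0, 464.0]]
0.7 [[165.0, 480.0], [154.0, 562.0], [104.0, 464.0]]
0.8 [[158.0, 479.0], [150.0, 562.0], [100.0, 464.0]]
0.9 [[149.0, 480.0], [146.0, 563.0], [96.0, 464.0]]
```

Tilt is about 0.8 rad. Next: drop 5 mm, back straight out 100 mm, and lower.

Request:
{"op": "jog_arm", "data": {
  "steps": [0, 0, 0.1, 0, 0, 0, 1, 0, 0, 0.1, 0, 0, 0, 1, -0.3, 0, 0, 0, 0, 0, 1, -0.5, 0, 0, 0, 0, 0, 1, -0.7, 0, 0, 0, 0, 0, 1, -0.7, 0, 0, 0, 0, 0, 1, -0.7, 0, 0, 0, 0, 0, 1, -0.7, 0, 0, 0, 0, 0, 1, -0.4, 0, 0, 0, 0, 0, 1, 0, 0, 0, 0, 0, 0, 1]
}}

```text
t: 11.95
tcp_pos: [0.4471, 0.1541, 0.1137]
ee_rot: [0.999, -0.053, -0.001, 0.001]
wrist_force: [0.2, -0.5, -1.1]
opening: 0.276
```

Request:
{"op": "jog_arm", "data": {
  "steps": [0, 0, 0.5, 0, 0, 0, 1, 0, 0, 0.6, 0, 0, 0, 1, 0, 0, 0.6, 0, 0, 0, 1, 0, 0, 0.6, 0, 0, 0, 1, 0, 0, 0.4, 0, 0, 0, 1, 0, 0, 0.2, 0, 0, 0, 1, 0, 0, 0, 0, 0, 0, 1, 0, 0, 0, 0, 0, 0, 1]
}}

```text
t: 12.62
tcp_pos: [0.4504, 0.154, 0.0416]
ee_rot: [0.999, -0.054, 0.0, -0.0]
wrist_force: [-0.4, -0.2, -1.8]
opening: 0.279
```

```bash
python3 st.py
```

```text
12.6167 [0.4504 0.154  0.0416] xaxis [ 0.9941 -0.1085  0.0001] F [-0.4049 -0.2347 -1.764 ] M [ 0.0725 -0.0168  0.0197] tip in housing -0.10790502893341021 3.545613864702035e-05
```

Request:
{"op": "jog_arm", "data": {
  "steps": [0, 0, 0.1, 0, 0, 0, 1, 0, 0, 0.1, 0, 0, 0, 1, 0, 0, 0.1, 0, 0, 0, 1, 0, 0, 0.05, 0, 0, 0, 1, 0, 0, 0, 0, 0, 0, 1, 0, 0, 0, 0, 0, 0, 1]
}}

```text
t: 13.12
tcp_pos: [0.45, 0.1539, 0.0328]
ee_rot: [0.999, -0.054, 0.0, 0.0]
wrist_force: [0.3, -0.1, -1.8]
opening: 0.277
```

```bash
python3 st.py
```

```text
13.1167 [0.45   0.1539 0.0328] xaxis [ 0.9941 -0.1084  0.    ] F [ 0.3316 -0.0872 -1.7678] M [ 0.0306  0.0452 -0.0128] tip in housing -0.10827458221934395 -0.0001448470030689072
```

Request:
{"op": "jog_arm", "data": {
  "steps": [0, 0, 0.05, 0, 0, 0, 1, 0, 0, 0.03, 0, 0, 0, 1, 0, 0, 0, 0, 0, 0, 0.65, 0, 0, 0, 0, 0, 0, 0.5, 0, 0, 0, 0, 0, 0, 0.3, 0, 0, 0, 0, 0, 0, 0.3, 0, 0, 0, 0, 0, 0, 0.3, 0, 0, 0, 0, 0, 0, 0.3]
}}

```text
t: 13.78
tcp_pos: [0.45, 0.1539, 0.0306]
ee_rot: [0.999, -0.054, -0.0, -0.0]
wrist_force: [0.4, 0.1, -0.1]
opening: 0.659
```

Request:
{"op": "jog_arm", "data": {
  "steps": [0, 0, -0.3, 0, 0, 0, 0.3, 0, 0, -0.5, 0, 0, 0, 0.3, 0, 0, -0.8, 0, 0, 0, 0.3, 0, 0, -0.8, 0, 0, 0, 0.3, 0, 0, -0.8, 0, 0, 0, 0.3, 0, 0, -0.8, 0, 0, 0, 0.3, 0, 0, -0.8, 0, 0, 0, 0.3, 0, 0, -0.5, 0, 0, 0, 0.3, 0, 0, 0, 0, 0, 0, 0.3, 0, 0, 0, 0, 0, 0, 0.3]
}}

```text
t: 14.62
tcp_pos: [0.4505, 0.1539, 0.164]
ee_rot: [0.999, -0.054, 0.001, -0.0]
wrist_force: [-0.2, 0.6, 0.1]
opening: 0.7
```

```bash
python3 st.py; python3 - <<'E'
from h import *
a=r.snapshot("side")[:,:,::-1][90:330,110:430];b=r.snapshot("wrist")[:,:,::-1]
s=r.snapshot("scene")[:,:,::-1]
z=lambda i:cv2.resize(i,(400,300),interpolation=cv2.INTER_CUBIC)
cv2.imwrite("pics/m8.png",np.vstack([np.hstack([z(a),z(b)]),np.hstack([z(s[150:300,140:340]),z(s[195:285,190:310])])]))
E
```

```text
14.6167 [0.4505 0.1539 0.164 ] xaxis [ 0.9941 -0.1087  0.002 ] F [-0.2105  0.6308  0.1143] M [ 0.0189  0.0411 -0.062 ] tip in housing -0.10777890224416889 -0.0001068850460665229
```

View pics/m8.png

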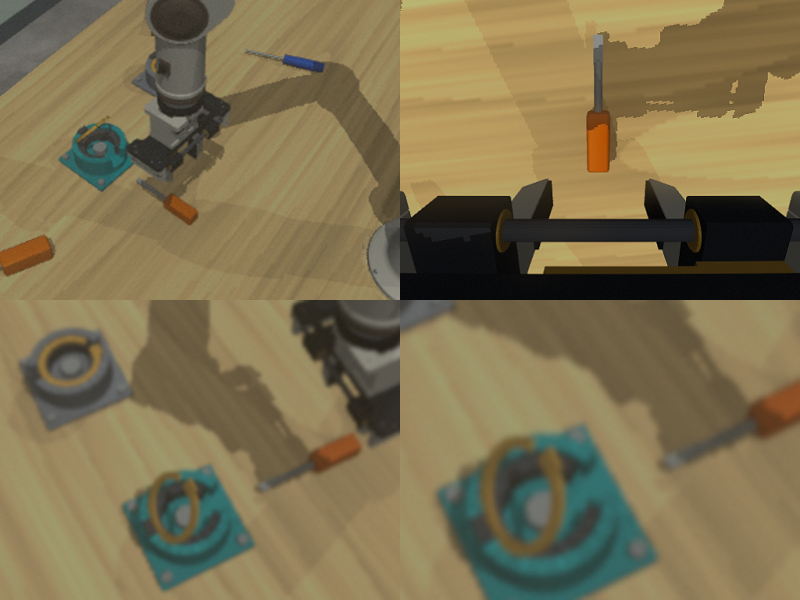

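The pick lies flat on the bench clear of the housing, and the gripper is above it and free. The teal ring still stands tilted with its tab at (552,462), and the grey ring is seated at (68,362). Handing in.

```bash
python3 -c "
from workcell import r
print(r.finish_job())"
```

```text
the job is handed in; nothing more can be done
None
```

The job is handed in at about 14.6 s of the 54 s allowed. I gripped the smallest orange pick and slid its blade under the teal ring's tab. I lifted the ring to about 0.8 rad (45°), estimated from the scene image and the pick's height. Then I backed straight out and laid the pick down about 0.22 m from the housing centre.

**Last checks:** the final pictures show the teal ring still standing tilted, the grey ring down in its groove, the pick flat on the bench, and the gripper raised clear of it. Wrist force was near zero. Only the pick looked to touch the teal housing. There is no contact sensor reading to confirm that, and no verdict was reported.

**What disagreed:**
- The fingers were still closing when the lift began, so the pick sat about 6 mm lower in the jaws than planned. I corrected for this before inserting.
- The side camera read about 7 mm off the others, so I positioned the pick by the wrist and scene views.

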